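# Eject the bent-laminated bracket and hang it on the swivel hook

### The arm

A 6-joint arm with a two-finger parallel gripper is mounted at the origin on the work surface. World frame = base frame: x ahead of the robot, y to its left, z up, the work surface at z = 0. Lengths are in mm, angles in rad, forces in N, time in s.
With the tool pointing down it reaches from about 300 to 775 mm from the base axis. Payload 14.6 kg.
Tool frame: the origin (TCP) lies on the mounting face of the last link; the fingertips stand 199 mm ahead of it and the grasp point (between the pads) lies 180 mm ahead of it; z points along the fingers, y is the line along which they close (so a half turn about z gives the same grasp; the last joint's range is limited). The gripper opens to 94 mm and grips with 3 to 60 N. Pads are 16 mm wide; open, the fingers measure 119 mm over their backs; the gripper's body (75 mm by 177 mm) begins 78 mm behind the grasp point.
Start: joints at [-1.397, 0.3, 1.521, -0, 1.321, -0.067], TCP at [131.158, -534.124, 404.646] pointing down, gripper open.
Joint ranges: [-3.03, 3.03], [-0.79, 2.21], [0.23, 2.52], [-1.04, 4.18], [0, 3.07], [-2.55, 2.55]. Speed limits (rad/s): [2.22, 2.22, 2.57, 3.14, 3.14, 3.14].

### API

Orientations are given as [roll, pitch, yaw] about the fixed x, y, z axes, in that order (R = Rz(yaw) Ry(pitch) Rx(roll)).
In Python, from cell import manip gives the robot as it stands. The module is installed in compiled form; this text tells all that it offers.
- The arm moves only by the shell command python3 -m creep 'ROWS' [FORCE]. ROWS is a JSON object of lists of equal length, an entry for each row: "slide": the shift along the world's x, y, z in cm, a list of three; "turn": the turn about the world's z in rad; "claw": the opening, from 0 (shut) to 1 (fully open). A call has 1 to 8 rows; each row shifts and turns the commanded pose from where the row before left it; what a row does not reach is not made up. A row lasts 1/8 s, in which the tool goes at most 62.5 mm and 10.7 degrees, less where a joint would pass 70% of its speed; a pose out of reach is approached as far as the arm can. A call with a gripper value outside its range is refused whole. The fingers move at their own pace and stop on an object; FORCE is the grip in N (left out, the last holds). Time passes only in rows, so rows that do not move let the fingers close. It gives the time, the measured TCP pose, the force, the opening and the grip force at its end, in the units of the state.
- manip.read_state(): the state, without advancing time (a new reading comes with each control period).
- manip.camera(name): name is "side" or "top" or "wrist"; returns (picture, depth): 400x640x3 uint8, red, green, blue; 400x640 float32, mm along the optical axis (not along the pixel's ray), 0 where there is no reading.
- manip.calibration(name): a dict with "intrinsics" (3x3 intrinsics, pixels), "pose" (4x4, takes a point from camera to world coordinates). Camera axes: x right, y up, looking along -z (the intrinsics and any distortion apply to the point x, -y, -z); pixel columns grow to the right and rows downward; lengths in mm; the calibration is good to about 2 mm. A picture is of the moment at which its call begins: read the wrist's pose just before it. calibration takes no time and is no camera call; for the wrist camera it gives the pose at the moment of the call.
- manip.sign_off(): hands the job in; it is judged then, once.
Trained networks look in the newest picture that a camera, given by its name, has taken for a name from the list of things; names that differ only in an ending like _2 or _b are one class to them, and where a whole thing is asked for, a point or a joint stands for the part that bears it (a point fixed in the world has none). Each returns a list of dicts, best first, with "score" (0 to 1); they miss things now and then, are a little off and sometimes report something else, mostly with a low value. They report only what shows in the picture. A call takes as long as a camera call. They do not tell look-alikes from the thing itself.
- manip.cut_out(query, camera): "mask" (400x640 bool, what is visible of it) and "position" ([column, row] in pixels, amid what is visible of it).
The state is a dict: "clock": time; "joints": joint angles; "qd": joint speeds; "effort": joint torques, N m; "eef_pos": TCP position; "eef_rot": TCP orientation; "wrist_force": force on the tool from outside, world axes, zero at the start; "moment": the same for the moment, N m; "finger_gap": finger opening in mm; "finger_force": force on a finger pad.
Only numpy, scipy, OpenCV 4.12 (cv2) and the standard library are available. Lean on these libraries where they do the work, as an engineer would, in place of code of your own. Each camera call takes 0.05 s, during which the arm holds its last target. There are 200 camera calls.

### The job

Press the mould's lever right down so that the ejector pushes the U-shaped wooden bracket up out of its mould. Turn the swivel hook so that its arm points straight along its drip tray, and only then hang the bracket on it: lower it gently astride the arm, between the post and the upturned tip, and let go. Leave the glue bottle, the tin, the glass jar and the wooden handscrew clamp where they are.

Things in the scene. Friction and masses are not known exactly. Their poses are not given: they have to be found in the camera images.
- mould: Plywood mould fixed to the bench: block 108 mm (x) by 90 mm (y), top at 105 mm, on a 15 mm base board 150 x 120 mm. Origin: centre of the underside, on the bench; z up. The bracket sits over a core in the open-topped cavity (floor at z = 15 mm), 2 mm play all round, its axes parallel to the mould's, crown top flush with the mould's top. The lever runs along the -y side.
- bracket: Loose dark wooden U, open side down (an arch), 0.2-0.35 kg: 60 mm over its legs (x), 50 mm deep (y: the way one looks through it), 90 mm tall. Origin between the feet, z up; same after a half turn. Legs 8 mm thick, 44 mm apart, outer faces flat from 0 to 77 mm up. Cannot be gripped while flush in the mould; lever down, it stands 53 mm higher, to be taken from above by the legs' outer faces.
- bracket_crown (a point): Middle of the underside of the bracket's crown, 82 mm above the feet, 8 mm below the crown's top.
- lever (a joint): Ejector lever, hinged at (45, -58, 50) mm in the mould's frame about its y axis; grows as the free end (towards the mould's -x) goes down. At 0 it rises 0.65 rad above level; stop at 0.72, just below level. Starts at 0 to 0.05. The ejector pins rise 85 mm per rad, the first 6 mm idle. Pressing the grip takes about 6 to 10 N; it stays where left.
- lever_grip (a point): Middle of the black round grip bar at the lever's free end: 20 mm thick, 75 mm long, lying along the mould's y axis, 125 mm from the hinge axis. At lever 0 it is at (-55, -96, 126) mm in the mould's frame, at 0.72 at (-80, -96, 41) mm.
- stand: Fixed steel stand of the swivel hook. Origin: on the bench below the post's axis, z up; post 24 mm thick. An aluminium drip tray 150 mm long, 120 mm wide and 18 mm high stretches from the post along the stand's -x (30 to 180 mm from the axis).
- hook (a joint): Swivel hook on top of the post; value in rad, counter-clockwise from above. At 0 the arm points along the stand's -x, over the middle of the drip tray: the right way. It starts between 0.8 and 1.7, range -0.5 to 2.3. It stays where left; turning it takes 0.15 N m (about 2 N at 80 mm from the axis).
- hook_seat (a point): Point on top of the hook's arm, 70 mm from the post's axis, 150 mm above the bench, where the bracket's crown is to rest; its x axis points along the arm back to the post, z up. The arm is a flat bar 14 mm wide, 10 mm thick, from the turret (36 mm thick, top at 164 mm) to an upturned tip 119 to 127 mm from the axis that rises 18 mm above the arm.
- glue_bottle: Bystander: upright white bottle with an orange cap, 60 mm thick, 170 mm tall; origin at the centre of its underside.
- tin: Bystander: upright grey tin, 66 mm thick, 90 mm tall; origin at the centre of its underside.
- handscrew: Bystander: wooden handscrew clamp lying on the bench beyond the work, 130 mm (x) by 220 mm (y) over its handles, 30 mm high; origin at the centre of its underside.
- jar: Bystander: upright amber glass jar behind the hook's post, 60 mm thick, 150 mm tall; origin at the centre of its underside.
There are look-alikes about, which are no part of the job. What is meant by the bracket is not purple or red, and is the smaller of those in its own colour.

How it is judged:
By the outcome, as a careful person would: the job done as asked, in the order asked, and still so for the second after the job is handed in, with the robot touching nothing.
It also fails if it takes over 69 s, if anything falls off the work surface, if the arm or the gripper's body presses on something with over 40 N, if the wrist force passes 120 N, or if a joint passes its speed limit or range.

## Working session

There is one attempt and no reset: what is moved stays moved. The work goes in short steps, Python scripts to look and compute and a shell command to move; the robot and the scene stay as the last step left them, time stands still between calls to the robot, and variables do not carry over. Pictures are saved under pics/ and viewed, at most 10 in all, crops included, and the job is handed in when it is done.

```bash
mkdir -p pics
cat > h.py <<'E'
import numpy as np, cv2
from cell import manip
def cloud(cam):
    cal=manip.calibration(cam); K=np.array(cal["intrinsics"]); T=np.array(cal["pose"])
    img,d=manip.camera(cam)
    v,u=np.mgrid[0:400,0:640]
    p=np.stack([(u-K[0,2])/K[0,0]*d,-(v-K[1,2])/K[1,1]*d,-d],-1)
    w=p@T[:3,:3].T+T[:3,3]
    w[d<=0]=np.nan
    return img,d,w
def save(n,img): cv2.imwrite("pics/"+n,img[:,:,::-1])
E
python3 - <<'E'
from h import *
print(manip.calibration("top").keys(), manip.read_state())
for c in ("top","side"):
    img,d,w=cloud(c); save(c+"1.png",img); np.save(c+"1.npy",w)
    print(c,manip.calibration(c)["pose"])
    for q in ("mould","bracket","lever_grip","lever","stand","hook","glue_bottle","tin","handscrew","jar"):
        for r in manip.cut_out(q,c):
            m=r["mask"]; P=w[m]; P=P[~np.isnan(P[:,0])]
            if len(P)>0: print(q,round(r["score"],2),np.round(r["position"]),m.sum(),np.round(np.median(P,0)),np.round(np.percentile(P,[2,98],axis=0)).tolist())
E
```

```text
dict_keys(['intrinsics', 'pose']) {'clock': 0.0, 'joints': array([-1.39658024e+00,  3.00483746e-01,  1.52154660e+00,  3.08589839e-05,
        1.32070131e+00, -6.65712492e-02]), 'qd': array([-4.70737119e-04, -6.98466013e-06,  3.96860990e-04, -4.50835949e-04,
        3.75049930e-04, -1.83770269e-03]), 'effort': array([ 1.67595554e-04, -5.31812382e+01, -3.52732265e+01,  7.07774330e-02,
        2.44353869e-02, -1.44768687e-04]), 'eef_pos': array([ 131.167672  , -534.10679574,  404.09384991]), 'eef_rot': array([-3.14045816e+00, -1.05592989e-04,  2.40779626e-01]), 'wrist_force': array([-0.24846188,  0.04869585, -0.36757466]), 'moment': array([-0.00028601, -0.02836163, -0.01950501]), 'finger_force': 0.0, 'finger_gap': 94.17485233791157}
top [[-1.36861143e-01  9.64298188e-01 -2.26711343e-01  4.43015042e+02]
 [-9.90589426e-01 -1.32934749e-01  3.25720942e-02 -4.89949897e+01]
 [ 1.27139588e-03  2.29035713e-01  9.73417190e-01  9.08666507e+02]
 [ 0.00000000e+00  0.00000000e+00  0.00000000e+00  1.00000000e+00]]
mould 0.67 [403. 238.] 3220 [ 536. -254.  104.] [[472.0, -354.0, 12.0], [633.0, -195.0,
[... 2288 characters left out ...]
541. -225.   64.] [[477.0, -331.0, 3.0], [622.0, -187.0, 129.0]]
stand 0.56 [338. 326.] 5386 [471. 263.   5.] [[362.0, 135.0, -1.0], [567.0, 345.0, 163.0]]
hook 0.61 [314. 263.] 611 [527. 241. 150.] [[504.0, 129.0, 133.0], [554.0, 268.0, 165.0]]
glue_bottle 0.89 [307. 237.] 1072 [607.  47.  85.] [[584.0, 22.0, 7.0], [636.0, 58.0, 169.0]]
tin 0.85 [375. 250.] 1019 [428.  43.  61.] [[399.0, -27.0, -2.0], [469.0, 54.0, 91.0]]
handscrew 0.79 [249. 226.] 1317 [800.   0.  24.] [[739.0, -107.0, 1.0], [864.0, 86.0, 31.0]]
handscrew 0.64 [312. 262.] 661 [527. 240. 149.] [[505.0, 50.0, -0.0], [570.0, 268.0, 165.0]]
jar 0.96 [269. 282.] 1593 [616. 267.  98.] [[595.0, 230.0, 8.0], [647.0, 276.0, 150.0]]
```

View pics/top1.png

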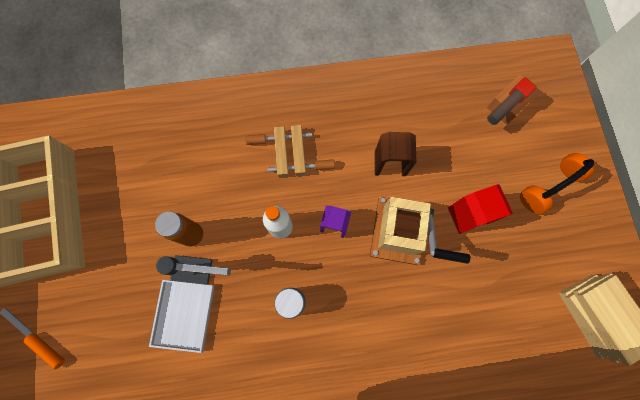

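Run:
```python
import numpy as np,cv2
w=np.load("top1.npy"); s=np.load("side1.npy")
def rect(name,m,w):
    P=w[m][:,:2].astype(np.float32); r=cv2.minAreaRect(P); print(name,len(P),np.round(r[0]),np.round(r[1]),round(r[2],1), 'med z',np.round(np.median(w[m][:,2])))
def box(w,x0,x1,y0,y1,z0,z1):
    return (w[...,0]>x0)&(w[...,0]<x1)&(w[...,1]>y0)&(w[...,1]<y1)&(w[...,2]>z0)&(w[...,2]<z1)
for n,ww in(("top",w),("side",s)):
    rect(n+" mouldtop+br",box(ww,470,640,-330,-170,98,110),ww)
    rect(n+" base",box(ww,440,660,-350,-150,11,19),ww)
    rect(n+" grip/lever",box(ww,450,600,-400,-280,112,140),ww)
    rect(n+" grip outer",box(ww,450,600,-400,-315,112,140),ww)
    rect(n+" tray",box(ww,330,520,150,370,14,22),ww)
    rect(n+" tray2",box(ww,330,550,130,370,3,22),ww)
    rect(n+" arm",box(ww,490,575,100,225,143,156),ww)
    rect(n+" tip",box(ww,490,575,100,175,158,175),ww)
    rect(n+" turret",box(ww,490,575,205,290,158,175),ww)
```

```text
top mouldtop+br 1932 [ 561. -271.] [110. 108.] 71.6 med z 105.0
top base 758 [ 564. -261.] [120. 150.] 71.8 med z 15.0
top grip/lever 420 [ 540. -346.] [ 80. 143.] 75.1 med z 130.0
top grip outer 269 [ 537. -357.] [ 58. 143.] 75.1 med z 131.0
top tray 486 [444. 272.] [122. 165.] 76.1 med z 18.0
top tray2 3179 [441. 248.] [218. 234.] 0.2 med z 5.0
top arm 322 [521. 175.] [104.  14.] 76.6 med z 150.0
top tip 35 [510. 129.] [ 8. 13.] 72.9 med z 167.0
top turret 263 [537. 249.] [35. 34.] 84.4 med z 164.0
side mouldtop+br 552 [ 563. -266.] [106. 113.] 73.3 med z 103.0
side base 277 [ 565. -256.] [122. 152.] 72.8 med z 14.0
side grip/lever 135 [ 540. -344.] [ 83. 143.] 73.8 med z 126.0
side grip outer 70 [ 537. -358.] [ 54. 142.] 73.8 med z 127.0
side tray 525 [439. 275.] [123. 157.] 75.7 med z 17.0
side tray2 2725 [449. 246.] [204. 219.] 1.8 med z 6.0
side arm 220 [521. 177.] [95. 16.] 76.5 med z 149.0
side tip 33 [509. 132.] [15. 10.] 4.6 med z 165.0
side turret 179 [537. 250.] [34. 36.] 2.5 med z 163.0
```

The top picture shows the mould at about (403,230) with the dark bracket flush in it. Its larger double is at (397,150), and the red and purple look-alikes are at (480,208) and (336,220). The hook's turret is at (166,266), its arm reaches to (228,271), and the tray is at (183,315). From this I get the mould at (564,-258) with yaw -0.318, the post at (537,250) with stand yaw -0.244, and the hook at about 1.59. First I go above the lever's grip with the fingers shut.

```bash
python3 -m creep '{"slide":[[4.4,2.4,0],[4.4,2.4,0],[4.4,2.4,0],[4.4,2.4,0],[4.4,2.4,0],[4.4,2.4,0],[4.4,2.4,0],[4.0,2.6,0]],"turn":[0.1265,0.1265,0.1265,0.1265,0.1265,0.1265,0.1265,0.1265],"claw":[0,0,0,0,0,0,0,0]}' 20
python3 - <<'E'
from h import *
img,d,w=cloud("wrist"); save("w1.png",img)
s=manip.read_state(); print(s["eef_pos"],s["eef_rot"],s["joints"])
for q in ("mould","bracket","lever_grip"):
    for r in manip.cut_out(q,"wrist"):
        m=r["mask"]&~np.isnan(w[...,0]); P=w[m]
        print(q,round(r["score"],2),np.round(r["position"]),m.sum(),np.round(np.median(P,0)),np.round(np.percentile(P,[2,98],axis=0)).tolist())
        for z0,z1 in ((12,18),(100,110),(115,140)):
            Q=P[(P[:,2]>z0)&(P[:,2]<z1)]
            if len(Q)>50: print("   ",z0,len(Q),cv2.minAreaRect(Q[:,:2].astype(np.float32)))
E
```

```text
clock: 2.1
eef_pos: [480.5, -339.1, 404.7]
eef_rot: [3.141, 0.0, 1.257]
wrist_force: [0.3, -0.4, -0.5]
finger_gap: 17.4
finger_force: 0.0
[ 483.8151539  -336.24750007  404.41955984] [ 3.14098429e+00 -1.07549391e-03  1.26646428e+00] [-6.69664865e-01  3.87756675e-01  1.40416369e+00  1.25240563e-03
  1.34948847e+00 -3.65607287e-01]
mould 0.7 [342. 119.] 12723 [ 537. -274.  106.] [[473.0, -355.0, 15.0], [618.0, -200.0, 134.0]]
    12 1734 ((563.6942138671875, -261.509521484375), (118.26192474365234, 148.9258575439453), 71.36346435546875)
    100 7713 ((561.460205078125, -270.6239013671875), (109.63054656982422, 107.33946990966797), 72.0369873046875)
    115 1816 ((482.508544921875, -330.1571044921875), (83.98081970214844, 32.126502990722656), 59.76171112060547)
bracket 0.94 [565.  49.] 10584 [ 732. -270.  119.] [[702.0, -314.0, 3.0], [774.0, -232.0, 122.0]]
    12 103 ((733.31884765625, -277.1956481933594), (78.58297729492188, 67.87362670898438), 71.08747863769531)
    100 926 ((740.4586181640625, -274.4241943359375), (80.8313980102539, 69.54866790771484), 80.4884033203125)
    115 6500 
[... 383 characters left out ...]
.0], [614.0, -396.0, 130.0]]
    12 91 ((570.7616577148438, -402.2959289550781), (69.48631286621094, 1.4307467937469482), 11.340800285339355)
    100 304 ((570.631103515625, -402.59234619140625), (70.80937957763672, 1.9700969457626343), 11.281485557556152)
    115 4203 ((578.6417236328125, -443.21612548828125), (71.21942138671875, 82.61235046386719), 11.01312255859375)
lever_grip 0.86 [316. 174.] 2835 [ 492. -320.  128.] [[466.0, -366.0, 60.0], [592.0, -295.0, 134.0]]
    100 177 ((523.3700561523438, -308.7867126464844), (13.499757766723633, 25.01568031311035), 72.32813262939453)
    115 1824 ((487.92364501953125, -332.8514404296875), (81.70955657958984, 33.344058990478516), 70.827392578125)
```

View pics/w1.png

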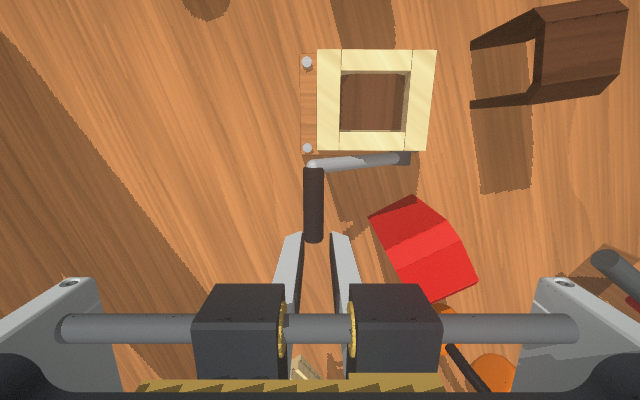

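The wrist picture shows the grip bar at about (314,203), the lever arm running right from it, and the bracket flush in the mould at (372,101). All of it agrees with the estimate. Now I go down and press along the grip's arc.

```bash
python3 -m creep '{"slide":[[-0.3,-0.4,-3],[0,0,-3.2],[-0.8,0.3,-1.8],[-0.7,0.2,-1.7],[-0.4,0.1,-1.2],[-0.3,0.1,-1.2],[-0.1,0.1,-1.2],[-0.1,0,-1.2]],"turn":[0,0,0,0,0,0,0,0],"claw":[0,0,0,0,0,0,0,0]}'
python3 - <<'E'
from h import *
s=manip.read_state(); print(s["eef_pos"],s["wrist_force"])
E
```

```text
clock: 3.3
eef_pos: [450.4, -336.9, 259.7]
eef_rot: [-3.139, -0.0, 1.25]
wrist_force: [-7.6, 4.4, 9.8]
finger_gap: 0.7
finger_force: 4.6
[ 450.44146602 -336.89241952  259.71752696] [-7.59963814  4.37674768  9.76704417]
```

```bash
python3 -m creep '{"slide":[[0.2,0,-0.4],[0,0,-0.3],[0,0,-0.2],[0,0,-0.2]],"turn":[0,0,0,0],"claw":[0,0,0,0]}'
python3 -m creep '{"slide":[[0,0,-0.2],[0,0,0]],"turn":[0,0],"claw":[0,0]}'
```

```text
clock: 3.8
eef_pos: [452.9, -337.1, 250.1]
eef_rot: [-3.141, 0.0, 1.25]
wrist_force: [-13.8, 8.0, 30.5]
finger_gap: 0.3
finger_force: 15.2
clock: 4.05
eef_pos: [452.9, -337.1, 249.8]
eef_rot: [-3.142, 0.001, 1.25]
wrist_force: [-16.1, 9.8, 37.9]
finger_gap: 0.5
finger_force: 18.8
```

```bash
python3 -m creep '{"slide":[[0,0,5],[0,0,5.5],[0,0,5],[0,5.5,0],[0.5,5.6,0],[0.5,5.6,0],[0.5,5.6,0],[1,5.6,0]],"turn":[0,0,0,0.02,0.02,0.02,0.02,0.02],"claw":[0,0,0,0.5,0.5,0.5,0.5,0.5]}'
python3 -m creep '{"slide":[[1,5.6,0],[1,5.6,0],[1,5.6,0],[1,5.6,0]],"turn":[0,0,0,0],"claw":[0.5,0.5,0.5,0.5]}'
python3 - <<'E'
from h import *
img,d,w=cloud("top"); save("t2.png",img[160:340,120:500])
s=manip.read_state(); print(s["eef_pos"],s["eef_rot"],s["joints"])
for q in ("bracket","lever_grip"):
    for r in manip.cut_out(q,"top"):
        m=r["mask"]&~np.isnan(w[...,0]); P=w[m]
        print(q,round(r["score"],2),np.round(np.median(P,0)),np.round(np.percentile(P,[2,98],axis=0)).tolist())
m=(w[...,0]>500)&(w[...,0]<640)&(w[...,1]>-330)&(w[...,1]<-190)&(w[...,2]>150)&(w[...,2]<170)
print(m.sum(),cv2.minAreaRect(w[m][:,:2].astype(np.float32)))
img,d,w=cloud("wrist"); save("w2.png",img)
for n,(x0,x1,y0,y1,z0,z1) in dict(arm=(490,575,100,222,143,156),tip=(490,575,100,175,159,175),turret=(500,575,205,290,158,175),tray=(330,520,150,370,14,22)).items():
    m=(w[...,0]>x0)&(w[...,0]<x1)&(w[...,1]>y0)&(w[...,1]<y1)&(w[...,2]>z0)&(w[...,2]<z1)
    if m.sum()>5: print(n,m.sum(),cv2.minAreaRect(w[m][:,:2].astype(np.float32)))
E
```

```text
clock: 5.05
eef_pos: [478.4, -56.5, 402.0]
eef_rot: [3.141, 0.0, 1.35]
wrist_force: [0.3, -0.3, -0.4]
finger_gap: 45.6
finger_force: 0.0
clock: 5.55
eef_pos: [519.2, 167.4, 402.0]
eef_rot: [3.141, -0.0, 1.35]
wrist_force: [0.8, -0.7, -0.3]
finger_gap: 47.1
finger_force: 0.0
[519.4563009  172.32898184 401.71900506] [ 3.14131097e+00 -1.51716405e-03  1.35293964e+00] [2.53239364e-01 2.96073088e-01 1.53287545e+00 1.26631959e-03
 1.31170472e+00 4.70772404e-01]
bracket 0.92 [ 735. -267.  117.] [[703.0, -311.0, 12.0], [775.0, -231.0, 123.0]]
bracket 0.79 [ 575. -419.  122.] [[540.0, -487.0, 1.0], [615.0, -397.0, 131.0]]
bracket 0.76 [ 598. -108.   89.] [[568.0, -142.0, -0.0], [627.0, -74.0, 93.0]]
bracket 0.62 [ 558. -258.  159.] [[530.0, -287.0, 98.0], [597.0, -230.0, 163.0]]
lever_grip 0.75 [ 467. -321.   50.] [[442.0, -370.0, -1.0], [591.0, -287.0, 64.0]]
lever_grip 0.46 [487. 219.  11.] [[369.0, 126.0, 1.0], [558.0, 240.0, 168.0]]
686 ((564.2547607421875, -261.53912353515625), (50.715702056884766, 59.8666877746582), 71.51009368896484)
arm 1679 ((521.8588256835938, 177.7794189453125), (93.92028045654297, 14.00870418548584), 76.60690307617188)
tip 220 ((510.4205627441406, 129.86219787597656), (7.948498249053955, 13.788326263427734), 76.73707580566406)
turret 1821 ((538.8877563476562, 248.8402099609375), (34.49714279174805, 35.28969955444336), 77.25967407226562)
tray 1834 ((445.10205078125, 272.79736328125), (120.53751373291016, 168.24217224121094), 75.80596160888672)
```

View pics/w2.png

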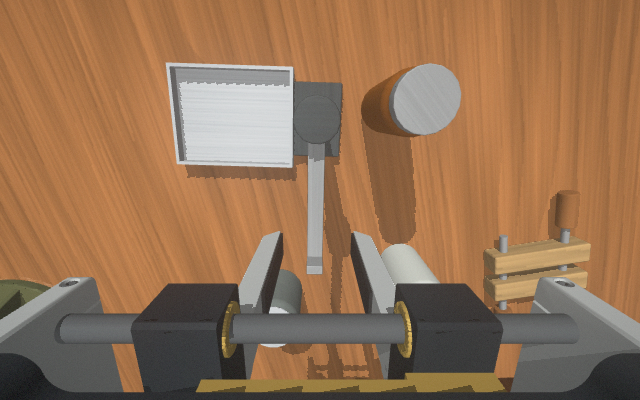

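The wrist picture shows the turret at (318,118), with the arm running down to its tip at (314,268) between the open fingers. The tray is at (235,117) and the jar at (425,100). The bracket's top now stands at 159 mm, so it is ejected. I lower astride the arm and grip it lightly.

```bash
python3 -m creep '{"slide":[[0,0,-3.5],[0,0,-3],[0,0,-1.2],[0,0,0],[0,0,0],[0,0,0],[0,0,0]],"turn":[-0.01,0,0,0,0,0,0],"claw":[0.5,0.5,0.5,0.1,0.1,0.1,0.1]}' 8
python3 - <<'E'
import numpy as np
# arc steps: 12 rows of clockwise turning about post
c=np.array([538,249.5]); p=np.array([520,172.]); r=np.linalg.norm(p-c); a0=np.radians(256.9-0)
t=np.linspace(0,1.589,13); P=c+r*np.c_[np.cos(a0-t),np.sin(a0-t)]
print(np.round(np.diff(P,axis=0)/10,2).tolist(),t[1],r)
from cell import manip
s=manip.read_state();print(s["eef_pos"],s["eef_rot"],s["wrist_force"],s["finger_gap"],s["finger_force"],s["joints"])
E
```

```text
clock: 6.62
eef_pos: [519.2, 166.9, 325.3]
eef_rot: [3.141, -0.0, 1.343]
wrist_force: [-2.5, -1.3, 4.5]
finger_gap: 13.6
finger_force: 8.0
[[-1.01, 0.31], [-0.96, 0.44], [-0.89, 0.56], [-0.81, 0.67], [-0.71, 0.77], [-0.61, 0.86], [-0.49, 0.93], [-0.36, 0.99], [-0.23, 1.03], [-0.09, 1.05], [0.05, 1.05], [0.19, 1.04]] 0.13241666666666665 79.56286822381405
[519.15691038 166.91834295 325.30482232] [ 3.14090207e+00 -3.40664706e-04  1.34297560e+00] [-2.45009559 -1.27790562  4.46491178] 13.603486318659513 8.007170632481575 [ 2.43915063e-01  3.67497904e-01  1.62462031e+00 -1.13620147e-05
  1.14870448e+00  4.71740556e-01]
```

```bash
python3 -m creep '{"slide":[[-1.08,0.33,0],[-1.02,0.47,0],[-0.95,0.6,0],[-0.86,0.71,0],[-0.76,0.82,0],[-0.65,0.92,0]],"turn":[-0.1324,-0.1324,-0.1324,-0.1324,-0.1324,-0.1324],"claw":[0.1,0.1,0.1,0.1,0.1,0.1]}'
python3 -m creep '{"slide":[[-0.52,0.99,0],[-0.38,1.05,0],[-0.25,1.1,0],[-0.1,1.12,0],[0.05,1.12,0],[0.2,1.11,0],[0,0,0]],"turn":[-0.1324,-0.1324,-0.1324,-0.1324,-0.1324,-0.1324,0],"claw":[0.1,0.1,0.1,0.1,0.1,0.1,0.1]}'
```

```text
clock: 7.38
eef_pos: [465.7, 205.3, 325.3]
eef_rot: [3.141, 0.0, 0.544]
wrist_force: [0.2, -2.9, 3.2]
finger_gap: 14.0
finger_force: 8.0
clock: 8.25
eef_pos: [456.3, 270.7, 325.2]
eef_rot: [-3.141, -0.002, -0.246]
wrist_force: [4.0, -1.1, 2.7]
finger_gap: 14.3
finger_force: 8.1
```

```bash
python3 -m creep '{"slide":[[0,0,0],[0,0,0],[0,0,4],[0,0,4]],"turn":[0,0,0,0],"claw":[0.5,0.5,0.5,0.5]}'
python3 - <<'E'
from h import *
for c in ("wrist","top"):
  img,d,w=cloud(c); save(c+"3.png",img)
  s=manip.read_state(); print(s["eef_pos"],s["joints"])
  for n,(x0,x1,y0,y1,z0,z1) in dict(arm=(400,519,230,310,145,155),tip=(400,500,230,310,159,175),turret=(500,575,205,290,158,175),tray=(330,520,150,370,14,22)).items():
    m=(w[...,0]>x0)&(w[...,0]<x1)&(w[...,1]>y0)&(w[...,1]<y1)&(w[...,2]>z0)&(w[...,2]<z1)
    if m.sum()>5: print(n,m.sum(),cv2.minAreaRect(w[m][:,:2].astype(np.float32)))
E
```

```text
clock: 8.75
eef_pos: [455.8, 270.1, 405.4]
eef_rot: [3.141, 0.001, -0.245]
wrist_force: [-0.2, 1.0, 0.2]
finger_gap: 46.0
finger_force: 0.0
[455.98677249 270.24016609 411.07310574] [4.65872451e-01 2.49304007e-01 1.57016346e+00 1.48969257e-04
 1.31578040e+00 2.28183528e+00]
arm 1764 ((471.93658447265625, 267.4908447265625), (14.006331443786621, 100.64318084716797), 74.27225494384766)
tip 212 ((421.130126953125, 281.83221435546875), (14.247575759887695, 8.362676620483398), 77.5207748413086)
turret 1777 ((538.8820190429688, 248.6549072265625), (35.02690505981445, 34.861961364746094), 69.17052459716797)
tray 1128 ((446.96331787109375, 271.9958801269531), (120.27423095703125, 170.654296875), 75.86988830566406)
[455.99258794 270.23129167 408.67748945] [4.65850976e-01 2.51230049e-01 1.57341890e+00 1.60971685e-04
 1.31073037e+00 2.28190309e+00]
arm 147 ((501.62225341796875, 257.9742431640625), (14.97226619720459, 39.053009033203125), 74.54132843017578)
turret 262 ((538.6438598632812, 247.8377685546875), (34.65141296386719, 34.42658996582031), 32.76460266113281)
tray 353 ((445.4058532714844, 270.5223388671875), (119.01750946044922, 168.68385314941406), 75.65275573730469)
```

The arm stands about 1.5° past the tray's axis, so I grip it once more and bring it back about 2.3 mm.

```bash
python3 -m creep '{"slide":[[0,0,-4.4],[0,0,-4],[0,0,0],[0,0,0],[0,0,0],[-0.03,-0.12,0],[-0.03,-0.12,0],[0,0,0]],"turn":[0,0,0,0,0,0.013,0.013,0],"claw":[0.5,0.5,0.1,0.1,0.1,0.1,0.1,0.1]}' 8
python3 -m creep '{"slide":[[0,0,0],[0,0,0],[0,0,4.2],[0,0,4]],"turn":[0,0,0,0],"claw":[0.5,0.5,0.5,0.5]}'
python3 - <<'E'
from h import *
for c in ("wrist",):
  img,d,w=cloud(c)
  s=manip.read_state(); print(s["eef_pos"],s["eef_rot"],s["joints"])
  for n,(x0,x1,y0,y1,z0,z1) in dict(arm=(400,519,230,310,145,155),tip=(400,500,230,310,159,175),turret=(500,575,205,290,158,175),tray=(330,520,150,370,14,22)).items():
    m=(w[...,0]>x0)&(w[...,0]<x1)&(w[...,1]>y0)&(w[...,1]<y1)&(w[...,2]>z0)&(w[...,2]<z1)
    if m.sum()>5: print(n,m.sum(),cv2.minAreaRect(w[m][:,:2].astype(np.float32)))
E
```

```text
clock: 9.85
eef_pos: [455.4, 267.9, 321.9]
eef_rot: [-3.14, -0.001, -0.219]
wrist_force: [-0.5, 0.1, 7.5]
finger_gap: 13.9
finger_force: 8.0
clock: 10.35
eef_pos: [455.3, 267.8, 403.5]
eef_rot: [3.141, 0.001, -0.22]
wrist_force: [0.4, 0.1, 0.2]
finger_gap: 46.5
finger_force: 0.0
[455.5047011  267.96090574 409.12096995] [-3.13745284 -0.00516358 -0.21976734] [ 4.62446343e-01  2.47295367e-01  1.57727898e+00 -4.39207685e-05
  1.31040025e+00  2.25301049e+00]
arm 1800 ((471.532958984375, 265.2306213378906), (13.976293563842773, 100.82855987548828), 76.21107482910156)
tip 222 ((419.8334045410156, 277.93341064453125), (14.100123405456543, 8.665019989013672), 74.21096801757812)
turret 1802 ((538.839111328125, 248.874267578125), (34.823463439941406, 34.67205047607422), 79.0997314453125)
tray 1100 ((446.8085021972656, 272.20977783203125), (120.22496795654297, 171.3098602294922), 75.86617279052734)
```

```bash
python3 -m creep '{"slide":[[0.8,-3.8,0],[0.8,-3.8,0],[0.8,-3.8,0],[0.8,-3.8,0],[0.8,-3.8,0],[0.8,-3.8,0],[0.8,-3.8,0]],"turn":[0.105,0.105,0.105,0.105,0.105,0.105,0.105],"claw":[0.7,1,1,1,1,1,1]}'
python3 -m creep '{"slide":[[0.8,-3.8,0],[0.8,-3.8,0],[0.8,-3.8,0],[0.8,-3.8,0],[0.8,-3.8,0],[0.8,-3.8,0],[0.5,-3.8,0],[0,0,0]],"turn":[0.105,0.105,0.105,0.105,0.105,0.105,0.105,0],"claw":[1,1,1,1,1,1,1,1]}'
python3 - <<'E'
from h import *
s=manip.read_state(); print(s["eef_pos"],s["eef_rot"],s["joints"])
img,d,w=cloud("wrist"); save("w4.png",img)
m=(w[...,0]>500)&(w[...,0]<640)&(w[...,1]>-330)&(w[...,1]<-190)&(w[...,2]>152)&(w[...,2]<170)
print(m.sum(),m.sum() and cv2.minAreaRect(w[m][:,:2].astype(np.float32)),np.median(w[m][:,2]))
E
```

```text
clock: 11.28
eef_pos: [511.4, 0.6, 402.5]
eef_rot: [-3.142, 0.0, 0.519]
wrist_force: [-0.2, 0.0, -0.0]
finger_gap: 93.9
finger_force: 0.0
clock: 12.28
eef_pos: [564.2, -266.2, 401.7]
eef_rot: [-3.141, 0.0, 1.249]
wrist_force: [0.6, 0.7, -0.6]
finger_gap: 94.0
finger_force: 0.0
[ 564.17275036 -266.22205714  401.6820403 ] [-3.14056812e+00  4.48609346e-05  1.24856764e+00] [-4.99577590e-01  4.68756200e-01  1.29632006e+00 -2.29173343e-04
  1.37751695e+00 -1.77304747e-01]
3736 ((564.1755981445312, -261.2951354980469), (50.656375885009766, 58.61846923828125), 72.22523498535156) 161.1431479555661
```

View pics/w4.png

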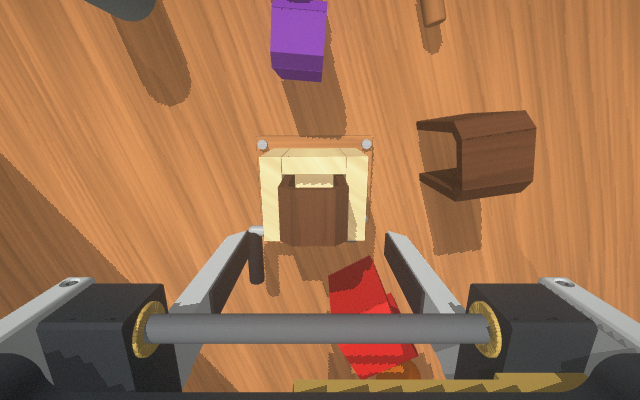

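The wrist picture shows the bracket standing proud of the mould at (313,210), with the lever grip down at (256,258) and the fingers on either side. I move 5 mm in y, go down and grip.

```bash
python3 -m creep '{"slide":[[0,0.5,-4],[0,0,-3.5],[0,0,-1.7],[0,0,0],[0,0,0],[0,0,0],[0,0,0]],"turn":[0,0,0,0,0,0,0],"claw":[1,1,1,0.5,0.5,0.5,0.5]}' 25
python3 -m creep '{"slide":[[0,0,1],[0,0,2]],"turn":[0,0],"claw":[0.5,0.5]}'
```

```text
clock: 13.2
eef_pos: [564.3, -259.1, 311.5]
eef_rot: [3.141, 0.0, 1.25]
wrist_force: [-2.0, 0.6, 5.1]
finger_gap: 59.8
finger_force: 25.0
clock: 13.45
eef_pos: [564.3, -259.1, 340.6]
eef_rot: [-3.14, -0.0, 1.25]
wrist_force: [0.6, -0.8, -3.5]
finger_gap: 59.6
finger_force: 25.0
```

```bash
python3 -m creep '{"slide":[[0,0,3.4],[0,0,3.4],[0,0,3.4],[-0.6,3.3,0],[-0.6,3.3,0],[-0.6,3.3,0],[-0.6,3.3,0],[-0.6,3.3,0]],"turn":[0,0,0,0.103,0.103,0.103,0.103,0.103],"claw":[0.5,0.5,0.5,0.5,0.5,0.5,0.5,0.5]}'
python3 -m creep '{"slide":[[-0.6,3.3,0],[-0.6,3.3,0],[-0.6,3.3,0],[-0.6,3.3,0],[-0.6,3.3,0],[-0.6,3.3,0],[-0.6,3.3,0]],"turn":[0.103,0.103,0.103,0.103,0.103,0.103,0.103],"claw":[0.5,0.5,0.5,0.5,0.5,0.5,0.5]}'
python3 -m creep '{"slide":[[-0.6,3.3,0],[-0.6,3.3,0],[-0.6,3.3,0],[-0.5,3.0,0],[0,0,0]],"turn":[0.103,0.103,0.103,0.103,0],"claw":[0.5,0.5,0.5,0.5,0.5]}'
python3 - <<'E'
from h import *
s=manip.read_state(); print(s["eef_pos"],s["eef_rot"],s["joints"],s["finger_gap"])
img,d,w=cloud("side"); save("s5.png",img[150:400,200:520])
for n,(x0,x1,y0,y1,z0,z1) in dict(br=(380,519,200,330,180,300),).items():
    m=(w[...,0]>x0)&(w[...,0]<x1)&(w[...,1]>y0)&(w[...,1]<y1)&(w[...,2]>z0)&(w[...,2]<z1)
    r=manip.cut_out("bracket","side")
    for q in r:
        P=w[q["mask"]]; P=P[~np.isnan(P[:,0])]; print(q["score"],np.round(np.median(P,0)),np.round(np.percentile(P,[3,97],axis=0)))
E
```

```text
clock: 14.45
eef_pos: [533.9, -93.1, 443.1]
eef_rot: [3.141, 0.0, 1.768]
wrist_force: [-0.6, 0.3, -3.1]
finger_gap: 60.1
finger_force: 25.0
clock: 15.32
eef_pos: [491.9, 137.9, 443.1]
eef_rot: [3.141, 0.0, 2.489]
wrist_force: [-0.0, -0.1, -3.0]
finger_gap: 59.8
finger_force: 25.0
clock: 15.95
eef_pos: [468.8, 267.2, 442.8]
eef_rot: [-3.142, -0.0, 2.901]
wrist_force: [0.7, -0.2, -3.0]
finger_gap: 59.9
finger_force: 25.0
[468.82644524 267.22769822 442.79812757] [-3.14159109e+00 -2.58866739e-04  2.90095858e+00] [ 4.50165985e-01  2.49678839e-01  1.49571271e+00  1.66254437e-04
  1.39640162e+00 -8.80025131e-01] 59.92406021095904
0.8 [463. 292. 244.] [[444. 247. 203.]
 [502. 302. 291.]]
0.62 [ 733. -240.   72.] [[ 703. -304.    7.]
 [ 776. -228.  119.]]
0.4 [ 546. -409.  112.] [[ 431. -425.   64.]
 [ 564.  239.  420.]]
```

View pics/s5.png

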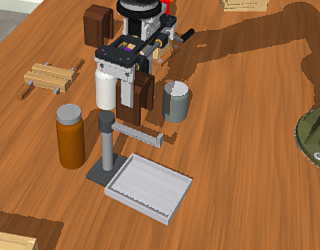

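The side picture shows the held bracket over the hook arm, feet at about (135,115), with the arm below from (108,118) to (160,140). I lower it, quickly at first and then slowly.

```bash
python3 -m creep '{"slide":[[0,-0.1,-3],[0,0,-3],[0,0,-3],[0,0,-2],[0,0,-1],[0,0,-0.4],[0,0,0]],"turn":[0,0,0,0,0,0,0],"claw":[0.5,0.5,0.5,0.5,0.5,0.5,0.5]}'
python3 -m creep '{"slide":[[0,0,-0.2],[0,0,-0.2],[0,0,-0.2]],"turn":[0,0,0],"claw":[0.5,0.5,0.5]}'
```

```text
clock: 16.92
eef_pos: [469.5, 264.7, 319.2]
eef_rot: [3.141, 0.001, 2.898]
wrist_force: [0.1, -0.6, -3.6]
finger_gap: 60.0
finger_force: 25.0
clock: 17.3
eef_pos: [469.3, 264.9, 312.6]
eef_rot: [3.141, 0.0, 2.898]
wrist_force: [0.3, 0.5, -3.6]
finger_gap: 59.6
finger_force: 25.0
```

```bash
python3 -m creep '{"slide":[[0,0,-0.1],[0,0,-0.1]],"turn":[0,0],"claw":[0.5,0.5]}'; python3 -m creep '{"slide":[[0,0,-0.1],[0,0,0]],"turn":[0,0],"claw":[0.5,0.5]}'
```

```text
clock: 17.55
eef_pos: [469.3, 264.9, 310.6]
eef_rot: [-3.142, -0.0, 2.898]
wrist_force: [-0.4, 0.4, -3.9]
finger_gap: 59.8
finger_force: 25.0
clock: 17.8
eef_pos: [469.4, 264.9, 309.6]
eef_rot: [-3.141, -0.0, 2.898]
wrist_force: [0.0, -0.7, -2.8]
finger_gap: 59.5
finger_force: 25.0
```

```bash
python3 -m creep '{"slide":[[0,0,-0.1],[0,0,0]],"turn":[0,0],"claw":[0.5,0.5]}'; python3 -m creep '{"slide":[[0,0,-0.1],[0,0,0]],"turn":[0,0],"claw":[0.5,0.5]}'
```

```text
clock: 18.05
eef_pos: [469.4, 264.9, 309.3]
eef_rot: [3.141, 0.001, 2.898]
wrist_force: [-3.1, -1.9, 5.9]
finger_gap: 59.9
finger_force: 25.0
clock: 18.3
eef_pos: [469.4, 265.1, 309.2]
eef_rot: [3.14, 0.001, 2.898]
wrist_force: [-5.5, -0.9, 14.6]
finger_gap: 59.9
finger_force: 25.0
```

The bracket is seated. I ease off, open and rise.

```bash
python3 -m creep '{"slide":[[0,0,0.1],[0,0,0],[0,0,0],[0,0,0],[0,0,3],[0,0,4],[0,0,4]],"turn":[0,0,0,0,0,0,0],"claw":[0.6,0.8,0.95,0.95,0.95,0.95,0.95]}'
python3 -m creep '{"slide":[[0,0,4],[0,-5,0],[0,-5,0],[0,-5,0]],"turn":[0,0,0,0],"claw":[0.95,0.95,0.95,0.95]}'
python3 - <<'E'
from h import *
img,d,w=cloud("side"); save("s6.png",cv2.resize(img[200:400,220:480],None,fx=2,fy=2))
img,d,w=cloud("top"); 
for n,(x0,x1,y0,y1,z0,z1) in dict(crown=(400,519,200,330,154,164),tip=(400,445,230,310,164,175),arm=(400,519,230,310,145,153),turret=(515,575,205,290,158,175),tray=(330,520,150,370,14,22)).items():
    m=(w[...,0]>x0)&(w[...,0]<x1)&(w[...,1]>y0)&(w[...,1]<y1)&(w[...,2]>z0)&(w[...,2]<z1)
    if m.sum()>5: print(n,m.sum(),cv2.minAreaRect(w[m][:,:2].astype(np.float32)),np.median(w[m][:,2]))
for q in ("glue_bottle","tin","handscrew","jar","lever_grip"):
    for r in manip.cut_out(q,"top")[:1]:
        P=w[r["mask"]]; P=P[~np.isnan(P[:,0])]; print(q,np.round(np.median(P,0)))
E
```

```text
clock: 19.18
eef_pos: [469.3, 264.8, 419.8]
eef_rot: [-3.141, -0.0, 2.898]
wrist_force: [0.4, -0.0, 0.4]
finger_gap: 89.3
finger_force: 0.0
clock: 19.68
eef_pos: [469.1, 113.4, 458.7]
eef_rot: [-3.142, 0.0, 2.898]
wrist_force: [0.7, 0.2, 0.2]
finger_gap: 89.0
finger_force: 0.0
crown 10 ((420.2320251464844, 272.91839599609375), (10.192339897155762, 4.171659469604492), 37.1273193359375) 158.439489259546
tip 33 ((418.5174865722656, 277.86517333984375), (14.114646911621094, 7.411219596862793), 80.69278717041016) 168.01501934501448
arm 13 ((419.0751953125, 271.3272399902344), (9.266304016113281, 2.82090425491333), 2.197354793548584) 150.10810337787825
tray 129 ((378.2037048339844, 295.8203430175781), (108.49286651611328, 28.92691993713379), 73.42356872558594) 17.523897234032802
glue_bottle [603.  19. 116.]
tin [432.  17.  90.]
handscrew [798. -19.  29.]
jar [621. 232. 147.]
lever_grip [ 467. -320.   50.]
```

View pics/s6.png

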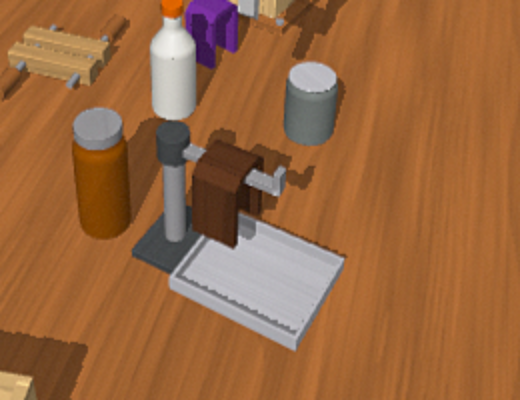

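The picture shows the bracket hanging astride the arm at (228,190), between the post and the upturned tip at (280,180). The bystanders have not moved and the robot is clear.

```bash
python3 -c "
from cell import manip
print(manip.sign_off())"
```

```text
the job is handed in; nothing more can be done
None
```

The job is handed in at about 20 s on the robot's clock: the lever is right down, the hook arm is within about 0.5° of the tray's axis, and the bracket hangs astride it with the gripper clear; the sign-off gave no verdict.

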